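# Clamp a dropper bottle in the bench chuck

## Robot

A 7-joint arm with a two-finger parallel gripper is mounted at the origin on a cart in front of the work surface, level with it; the furniture and walls round the work are solid. World frame = base frame: x ahead of the robot, y to its left, z up, the work surface at z = 0. Lengths are in m, angles in rad, forces in N, time in s.
With the tool pointing down it reaches from about 0.425 to 0.925 m from the base axis. Payload 6.8 kg.
Tool frame: the origin (TCP) lies midway between the tips of the shut fingers; the grasp point (between the pads) lies 19 mm behind it; z points along the fingers, y is the direction in which the jaws open and shut (so a half turn about z gives the same grasp; the last joint's range is limited). The gripper opens to 85 mm and grips with 20 to 120 N. Pads are 22 mm wide; open, the fingers measure 114 mm over their backs; the gripper's body (76 mm by 85 mm) begins 54 mm behind the grasp point. The pads swing forward as they close: fully open they stand 13 mm farther back than shut.
Start: joints at [1.102, 0.477, 0.022, 1.555, -0.011, 1.109, -0.083], TCP at [0.238, -0.632, 0.231] pointing down, gripper open.
Joint ranges: [-2.96, 2.96], [-0.34, 2.1], [-1.41, 1.46], [0.24, 2.44], [-1.37, 4.51], [0.17, 1.92], [-2.96, 2.96]. Speed limits (rad/s): [2.39, 2.39, 3.14, 3.14, 3.14, 3.14, 3.14].

## Interface

Orientations are given as a unit quaternion [w, x, y, z].
In Python, from bench import bot, grab_frame gives the robot as it stands.
- The arm moves only by the tool arm_command, never from a script. Its argument "commands" is a list of rows, each a list of 7 numbers: the shift along the tool's x, y, z in units of 30 mm (1.0 is 30 mm), then the turn, a rotation vector about the tool's x, y, z in degrees, then the finger opening in mm, from 0 to 85.4. A call has 1 to 12 rows; each row shifts and turns the commanded pose from where the row before left it, along the tool's axes as they then stand; what a row does not reach is not made up. A row lasts 1/12 s, in which the tool goes at most 41.7 mm and 7.16 degrees, less where a joint would pass 70% of its speed; a pose out of reach is approached as far as the arm can. A call is refused whole if a number of a shift passes 1 or a number of a turn 7.16, either way. A call with a gripper value outside its range is refused whole. The fingers move at their own pace and stop on an object; "squeeze" is the grip in N (left out, the last holds). Time passes only in rows, so rows that do not move let the fingers close. It gives the time, the measured TCP pose, the force and the opening at its end, in the units of the state.
- bot.state(): the state, without advancing time (a new reading comes with each control period).
- grab_frame(name): name is "scene" or "top"; returns a dict with "img" (420x560x3 uint8, red, green, blue), "depth" (420x560 float32, m along the optical axis (not along the pixel's ray), 0 where there is no reading), "vertical_fov" (degrees; the focal length in pixels is half the picture's height over the tangent of half this angle, whatever the lens; pixels are square), "cx", "cy" (the principal point, pixels), "k1" (the pictures are not rectified: a ray, as slopes to the right and down, at radius r is drawn at 1 + k1 r^2 times it, then the intrinsics apply), "R" (3x3) and "t" (3): a world point X has camera coordinates R X + t. Camera axes: x right, y down, z forward; pixel columns grow to the right and rows downward; lengths in m; the calibration is good to about 2 mm. A picture is of the moment at which its call begins.
- bot.hand_in(): hands the job in, once; it reports no verdict.
The state is a dict: "clock": time; "joint_pos": joint angles; "joint_vel": joint speeds; "tau": joint torques, N m; "ee_pos": TCP position; "eef_rot": TCP orientation; "ft_force": force on the tool from outside, world axes, zero at the start; "ft_torque": the same for the moment, N m; "gripper_width": opening from 0.0 (shut) to 1.0 (fully open).
Only numpy, scipy, OpenCV 4.12 (cv2) and the standard library are available. Lean on these libraries where they do the work, as an engineer would, in place of code of your own. Each camera call takes 0.05 s, during which the arm holds its last target. There are 200 camera calls.

## Task

Stand the small dropper bottle upright on the chuck's seat between its three open jaws, then turn the chuck's hand ring clockwise (seen from above; its upright posts are there to push on) until the jaws have closed on the bottle and hold it firmly centred. Tighten by feel: hand-tight, so that it stays clamped when you let go, but never force it, or the bottle breaks. Leave the beaker, the pump head and the label roll where they are.

Things in the scene. Friction and masses are not known exactly. Their poses are not given: they have to be found in the camera images.
- sample: Small amber dropper bottle with black collar and rubber bulb, standing loose on the table. 102 mm high; body 32 mm in diameter up to 62 mm, collar 23.6 mm in diameter from 62 to 77 mm (best place to grip, from above), bulb 12 mm in diameter up to 102 mm. 70 g. Origin: centre of its underside, z up.
- chuck: Round steel three-jaw bench chuck, fixed to the table at any yaw. Base flange 160 mm across, 12 mm high; above it the dark knurled hand ring; on top a steel face 120 mm across, 50 mm above the table, with three jaws at 120 degrees (one along the chuck's x axis). Origin: on the axis at table height, z up.
- ring: Hand ring, 130 mm across, z 13 to 33 mm, with four posts. Turned clockwise from above it closes all jaws, 8 mm per rad, 1.5 to 2.1 rad to the bottle. It is set on its scroll at any angle, so post angles do not tell the jaw opening. It stays where left. Push at a post: about 6 N while free, then +1 to 2 N per mm once the jaws bite; 10 to 13 N is hand-tight, over 20 N breaks the bottle.
- seat (a point): Centre of the chuck's flat seat, on the axis, 50 mm above the table; the bottle's underside stands here. The jaws slide on this face: 16 mm wide, up to 49 mm above the seat, inner faces 29 to 33 mm from the axis at the start, all reaching outwards to 54 mm at most.
- post_1 (a point): Centre of the top of upright post 1 of 4 on the hand ring. The posts are round steel pins 16 mm in diameter, 92 mm from the chuck's axis, 90 degrees apart, their tops 110 mm above the table, each joined to the ring by a 12 mm spoke at 23 mm height; free to be pushed sideways anywhere above 35 mm. They go round with the ring.
- post_2 (a point): Centre of the top of upright post 2 of 4 on the hand ring. The posts are round steel pins 16 mm in diameter, 92 mm from the chuck's axis, 90 degrees apart, their tops 110 mm above the table, each joined to the ring by a 12 mm spoke at 23 mm height; free to be pushed sideways anywhere above 35 mm. They go round with the ring.
- post_3 (a point): Centre of the top of upright post 3 of 4 on the hand ring. The posts are round steel pins 16 mm in diameter, 92 mm from the chuck's axis, 90 degrees apart, their tops 110 mm above the table, each joined to the ring by a 12 mm spoke at 23 mm height; free to be pushed sideways anywhere above 35 mm. They go round with the ring.
- post_4 (a point): Centre of the top of upright post 4 of 4 on the hand ring. The posts are round steel pins 16 mm in diameter, 92 mm from the chuck's axis, 90 degrees apart, their tops 110 mm above the table, each joined to the ring by a 12 mm spoke at 23 mm height; free to be pushed sideways anywhere above 35 mm. They go round with the ring.
- beaker: Bystander: steel beaker 67 mm in diameter, 78 mm high, standing on the table. Origin: centre of its underside.
- pump: Bystander: black pump head 31 x 58 x 58 mm standing on the table. Origin: centre of its underside.
- label_roll: Bystander: roll of labels lying flat, 113 mm in diameter, 52 mm high. Origin: centre of its underside.
Things that resemble listed ones, but are neither listed nor needed, are in the scene too. Several things look just like the sample: the one meant starts farthest to the robot's right.

How it is judged:
By the outcome, as a careful person would: the job done as asked, in the order asked, and still so for the second after the job is handed in, with the robot touching nothing.
It also fails if it takes over 72 s, if anything falls off the work surface, if the arm or the gripper's body presses on something with over 40 N, if the wrist force passes 120 N, or if a joint passes its speed limit or range.

## Working session

There is one attempt and no reset: what is moved stays moved. The work goes in short steps, Python scripts to look and compute and a tool call to move; the robot and the scene stay as the last step left them, time stands still between calls to the robot, and variables do not carry over. Pictures are saved under pics/ and viewed, about 8 in all and at most 12, crops included, and the job is handed in when it is done.

Besides the shell and the picture viewer there is one more tool, called as a command line: name --pt "numbers of a row" for each row, then --argument value for the rest. arm_command: Moves the arm, as the interface text tells. Its arguments: {"type":"object","properties":{"commands":{"type":"array"},"squeeze":{"type":"number"}},"required":["commands"]}

```bash
mkdir -p pics; cat > h.py <<'E'
import numpy as np, cv2
from bench import bot, grab_frame
def K(f):
    H,W=f["img"].shape[:2]; fl=H/2/np.tan(np.radians(f["vertical_fov"])/2); return fl
def ray(f,u,v):
    fl=K(f); d=np.array([(u-f["cx"])/fl,(v-f["cy"])/fl]); s=d.copy()
    for _ in range(20): s=d/(1+f["k1"]*(s@s))
    R=np.array(f["R"]); return -R.T@np.array(f["t"]), R.T@np.array([s[0],s[1],1.])
def onz(f,u,v,z):
    c,d=ray(f,u,v); return c+d*(z-c[2])/d[2]
def atd(f,u,v):
    c,d=ray(f,u,v); return c+d*f["depth"][int(round(v)),int(round(u))]
def cloud(f):
    H,W=f["img"].shape[:2]; fl=K(f); u,v=np.meshgrid(np.arange(W),np.arange(H))
    d=np.stack([(u-f["cx"])/fl,(v-f["cy"])/fl],-1); s=d.copy()
    for _ in range(20): s=d/(1+f["k1"]*(s**2).sum(-1,keepdims=True))
    R=np.array(f["R"]);t=np.array(f["t"])
    P=np.concatenate([s,np.ones((H,W,1))],-1)*f["depth"][...,None]
    return (P-t)@R
def save(n,im): cv2.imwrite("pics/"+n+".png",im[:,:,::-1])
E
python3 - <<'E'
from h import *
for n in("scene","top"):
    f=grab_frame(n); save(n+"0",f["img"]); print(n,f["vertical_fov"],f["k1"],-np.array(f["R"]).T@np.array(f["t"]),np.array(f["R"])[2])
print(bot.state())
E
```

```text
scene 57.276019781450984 -0.02846979567513304 [-0.12203982  0.85835609  0.63616604] [ 0.56113396 -0.68086629 -0.47069075]
top 51.76265940746553 -0.07411649497420643 [0.31019131 0.10139886 1.1475122 ] [ 0.20291454 -0.02590915 -0.97885362]
{'clock': 0.1, 'joint_pos': array([ 1.1018812 ,  0.47771352,  0.02233976,  1.55632468, -0.01150705,
        1.10928684, -0.08314459]), 'joint_vel': array([-4.01610580e-04, -1.54577204e-03,  8.67709406e-04, -1.42862793e-03,
       -4.31966985e-06, -1.87999104e-03,  1.32655605e-03]), 'tau': array([ 3.69136833e-03, -5.97762501e+01,  1.61287844e+00, -2.81958640e+01,
        1.27497417e-02,  4.99593691e-03, -2.53419796e-05]), 'ee_pos': array([ 0.23811261, -0.63105546,  0.23043728]), 'eef_rot': array([-7.77635920e-04,  9.83772559e-01,  1.79418253e-01, -1.96926105e-04]), 'ft_force': array([-0.40580116, -0.35429427, -0.2501761 ]), 'ft_torque': array([ 0.05391091, -0.00674511,  0.00439146]), 'gripper_width': 1.0031719348842314}
```

View pics/scene0.png

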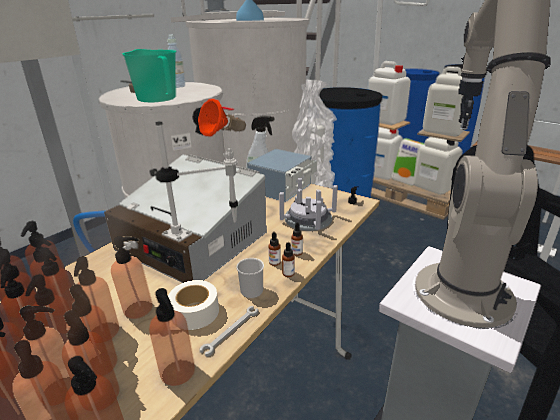

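View pics/top0.png

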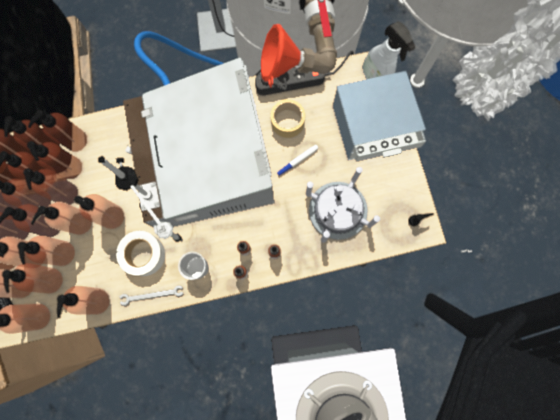

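The top view shows the chuck at about (338,208) and three bottles at (243,247), (240,272) and (275,250). The rightmost one, (275,250), is the sample. The arm is clear of the top view.

```bash
python3 - <<'E'
from h import *
f=grab_frame("top"); np.savez("top.npz",**f)
C=cloud(f)
for n,(u,v) in dict(chuck=(338,208),b1=(275,250),b2=(243,247),b3=(240,272),beaker=(193,266),pump=(417,219),roll=(139,253)).items(): print(n,C[v,u].round(3),onz(f,u,v,0.1).round(3))
# bottle: cloud points near
for n,(u,v) in dict(b1=(275,250),b2=(243,247),b3=(240,272)).items():
    p=C[v-14:v+15,u-14:v and u+15].reshape(-1,3)
    b=p[(p[:,2]>.085)&(p[:,2]<.11)]; c=p[(p[:,2]>.068)&(p[:,2]<.082)]
    print(n,len(b),b.mean(0).round(4) if len(b) else 0,b.max(0) if len(b) else 0,len(c),c.min(0) if len(c) else 0,c.max(0) if len(c) else 0)
c0=C[208,338]
P=C[160:260,290:390].reshape(-1,3)
q=P[(P[:,2]>.104)&(P[:,2]<.116)]
_,lab,st,ce=cv2.connectedComponentsWithStats(((C[...,2]>.104)&(C[...,2]<.116)&(abs(C[...,0]-c0[0])<.14)&(abs(C[...,1]-c0[1])<.14)).astype(np.uint8))
pts=[]
for i in range(1,len(st)):
    m=C[lab==i]; 
    if len(m)>4: print("post",ce[i].round(1),len(m),m.mean(0).round(4),onz(f,*ce[i],.11).round(4))
im=cv2.resize(f["img"][140:300,220:440],None,fx=3.6,fy=3.6,interpolation=cv2.INTER_CUBIC); save("crop0",im)
E
```

```text
chuck [ 0.523 -0.066  0.05 ] [ 0.513 -0.059  0.1  ]
b1 [0.431 0.109 0.095] [0.43  0.109 0.1  ]
b2 [0.448 0.186 0.093] [0.447 0.185 0.1  ]
b3 [0.389 0.2   0.09 ] [0.388 0.199 0.1  ]
beaker [0.427 0.33  0.003] [0.417 0.311 0.1  ]
pump [ 0.466 -0.263  0.058] [ 0.46  -0.249  0.1  ]
roll [0.479 0.472 0.002] [0.465 0.44  0.1  ]
b1 23 [0.433  0.1117 0.0975] [0.43867923 0.11678525 0.10276577] 45 [0.42274691 0.10129637 0.07055951] [0.44313553 0.1222785  0.07963975]
b2 26 [0.4527 0.1891 0.0964] [0.45853954 0.19514856 0.10226276] 41 [0.44224531 0.17725276 0.06853976] [0.46372382 0.2000773  0.07961765]
b3 21 [0.3921 0.2044 0.0967] [0.39691929 0.21165231 0.10407863] 45 [0.38280388 0.19434029 0.06838543] [0.40277262 0.21592829 0.08194372]
post [369.5 152.3] 64 [ 0.6431 -0.1589  0.1096] [ 0.6429 -0.1588  0.11  ]
post [359.3 170.1] 31 [ 0.5999 -0.1253  0.1097] [ 0.5998 -0.1253  0.11  ]
post [309.8 184.9] 32 [0.578  0.0032 0.1097] [0.5779 0.0033 0.11  ]
post [376.  218.8] 35 [ 0.4722 -0.1454  0.1096] [ 0.4721 -0.1452  0.11  ]
post [326.3 234.5] 32 [ 0.4499 -0.0189  0.1099] [ 0.4498 -0.0189  0.11  ]
```

View pics/crop0.png

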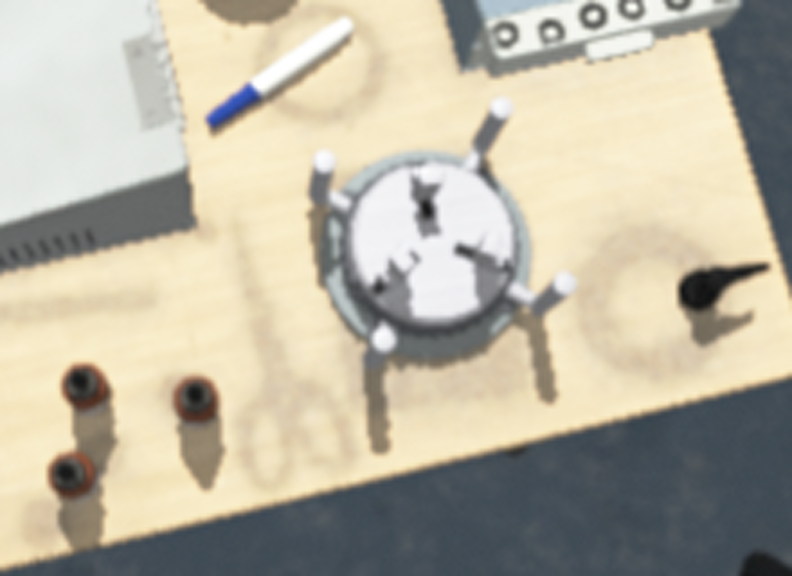

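The chuck axis is at (0.525, -0.072). All four post radii come out at 92 mm and their tops at z 0.110, so the measurement fits. The sample is at (0.4325, 0.112). I'll turn the wrist now, so it suits pushing the post at 145° later.

arm_command --pt "0 0 0 0 0 -6.9 45" --pt "0 0 0 0 0 -6.9 45" --pt "0 0 0 0 0 -6.9 45" --pt "0 0 0 0 0 -6.9 45" --pt "0 0 0 0 0 -6.9 45" --pt "0 0 0 0 0 -6.9 45" --pt "0 0 0 0 0 -6.9 45" --pt "0 0 0 0 0 -6.9 45" --pt "0 0 0 0 0 -6.9 45"

```text
clock: 0.9
ee_pos: [0.2382, -0.6313, 0.2309]
eef_rot: [-0.0, 0.748, 0.663, 0.0]
ft_force: [-0.5, 0.5, -1.0]
gripper_width: 0.526
```

arm_command --pt "0 0 0 0 0 -6.9 45" --pt "0 0 0 0 0 -6.9 45" --pt "0 0 0 0 0 -6.9 45" --pt "0 0 0 0 0 -6.9 45" --pt "0 0 0 0 0 -6.9 45" --pt "0 0 0 0 0 -6.9 45" --pt "0 0 0 0 0 -6.9 45" --pt "0 0 0 0 0 -6.9 45" --pt "0 0 0 0 0 -6.9 45" --pt "0 0 0 0 0 0 45"

```text
clock: 1.73
ee_pos: [0.2379, -0.6314, 0.2308]
eef_rot: [-0.0, 0.3, 0.954, 0.0]
ft_force: [-0.4, -1.1, -0.0]
gripper_width: 0.528
```

```bash
cat >> h.py <<'E'
from scipy.spatial.transform import Rotation as Ro
def Rt(s): q=s["eef_rot"]; return Ro.from_quat([q[1],q[2],q[3],q[0]]).as_matrix()
def go(target,frm=None):
    s=bot.state(); R=Rt(s); p=s["ee_pos"] if frm is None else np.array(frm)
    print("clk",round(s["clock"],2),"p",s["ee_pos"].round(4),"yaw_y",np.degrees(np.arctan2(R[1,1],R[0,1])).round(2),"tilt",R[:,2].round(4),"F",s["ft_force"].round(2),"w",round(s["gripper_width"]*85.4,1),"j7",s["joint_pos"][6].round(2))
    if target is not None: print("  units",(R.T@(np.array(target)-p)/.03).round(3))
E
python3 -c "
from h import *
go([.5,-.3,.2]); go([.4325,.1117,.16],[.5,-.3,.2])"
```

```text
clk 1.73 p [ 0.2379 -0.6314  0.2308] yaw_y 55.09 tilt [-1.e-04  8.e-04 -1.e+00] F [-0.41 -1.08 -0.04] w 45.1 j7 1.9
  units [-0.841 14.058  1.036]
clk 1.73 p [ 0.2379 -0.6314  0.2308] yaw_y 55.09 tilt [-1.e-04  8.e-04 -1.e+00] F [-0.41 -1.08 -0.04] w 45.1 j7 1.9
  units [9.698 9.965 1.345]
```

arm_command --pt "-0.05 0.88 0.06 0 0 0 45" --pt "-0.05 0.88 0.06 0 0 0 45" --pt "-0.05 0.88 0.06 0 0 0 45" --pt "-0.05 0.88 0.06 0 0 0 45" --pt "-0.05 0.88 0.06 0 0 0 45" --pt "-0.05 0.88 0.06 0 0 0 45" --pt "-0.05 0.88 0.06 0 0 0 45" --pt "-0.05 0.88 0.06 0 0 0 45"

```text
clock: 2.4
ee_pos: [0.3701, -0.4646, 0.2168]
eef_rot: [-0.0, 0.304, 0.953, 0.0]
ft_force: [0.7, -0.3, 0.6]
gripper_width: 0.527
```

arm_command --pt "-0.05 0.88 0.06 0 0 0 45" --pt "-0.05 0.88 0.06 0 0 0 45" --pt "-0.05 0.88 0.06 0 0 0 45" --pt "-0.05 0.88 0.06 0 0 0 45" --pt "-0.05 0.88 0.06 0 0 0 45" --pt "-0.05 0.88 0.06 0 0 0 45" --pt "-0.05 0.88 0.06 0 0 0 45" --pt "-0.05 0.88 0.06 0 0 0 45"

```text
clock: 3.07
ee_pos: [0.5015, -0.2989, 0.2023]
eef_rot: [-0.0, 0.304, 0.953, -0.0]
ft_force: [0.2, -0.7, 0.3]
gripper_width: 0.522
```

arm_command --pt "0.8 0.8 0.1 0 0 0 45" --pt "0.8 0.8 0.1 0 0 0 45" --pt "0.8 0.8 0.1 0 0 0 45" --pt "0.8 0.8 0.1 0 0 0 45" --pt "0.8 0.8 0.1 0 0 0 45" --pt "0.8 0.8 0.1 0 0 0 45" --pt "0.8 0.8 0.1 0 0 0 45" --pt "0.8 0.8 0.1 0 0 0 45" --pt "0.8 0.8 0.1 0 0 0 45" --pt "0.8 0.8 0.1 0 0 0 45" --pt "0.8 0.8 0.1 0 0 0 45" --pt "0 0 0 0 0 0 45"

```text
clock: 4.07
ee_pos: [0.4356, 0.0745, 0.1698]
eef_rot: [-0.0, 0.299, 0.954, 0.001]
ft_force: [0.7, 0.2, -0.7]
gripper_width: 0.53
```

```bash
python3 -c "
from h import *
go([.4325,.1117,.062])"
```

```text
clk 4.07 p [0.4356 0.0745 0.1698] yaw_y 55.15 tilt [ 6.0e-04  2.8e-03 -1.0e+00] F [ 0.66  0.22 -0.7 ] w 45.3 j7 0.43
  units [0.787 0.949 3.595]
```

arm_command --pt "0.4 0.47 0 0 0 0 45" --pt "0.4 0.48 0 0 0 0 45" --pt "0 0 0.6 0 0 0 45" --pt "0 0 0.6 0 0 0 45" --pt "0 0 0.6 0 0 0 45" --pt "0 0 0.6 0 0 0 45" --pt "0 0 0.6 0 0 0 45" --pt "0 0 0.58 0 0 0 45" --pt "0 0 0 0 0 0 45" --pt "0 0 0 0 0 0 45"

```text
clock: 4.9
ee_pos: [0.4332, 0.1049, 0.0617]
eef_rot: [-0.001, 0.303, 0.953, -0.0]
ft_force: [0.2, -0.1, 0.9]
gripper_width: 0.527
```

```bash
python3 - <<'E'
from h import *
go([.4325,.1117,.062])
f=grab_frame("scene"); save("grasp",cv2.resize(f["img"][180:300,220:360],None,fx=5,fy=5,interpolation=cv2.INTER_CUBIC))
E
```

```text
clk 4.9 p [0.4332 0.1049 0.0617] yaw_y 54.76 tilt [-2.e-03 -4.e-04 -1.e+00] F [ 0.17 -0.11  0.92] w 45.0 j7 0.15
  units [ 0.15   0.172 -0.009]
```

View pics/grasp.png

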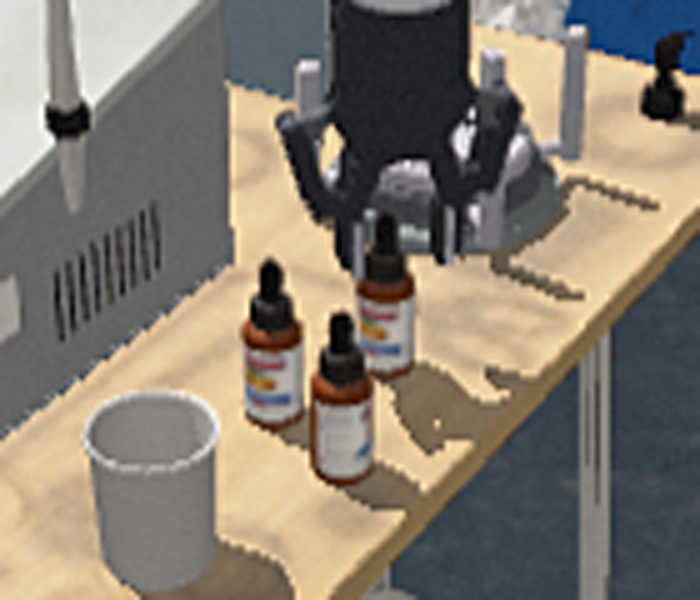

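The sample at crop (386,290) stands between the open fingers, untouched. The gripper is about 7 mm short of it, so I'll correct that and close.

arm_command --pt "0.15 0.17 0 0 0 0 45" --pt "0 0 0 0 0 0 45" --pt "0 0 0 0 0 0 30" --pt "0 0 0 0 0 0 15" --pt "0 0 0 0 0 0 10" --pt "0 0 0 0 0 0 10" --pt "0 0 0 0 0 0 10" --pt "0 0 0 0 0 0 10" --pt "0 0 0 0 0 0 10" --squeeze 30

```text
clock: 5.7
ee_pos: [0.4341, 0.1125, 0.0629]
eef_rot: [0.001, 0.302, 0.953, 0.001]
ft_force: [1.3, 1.8, 7.4]
gripper_width: 0.263
```

```bash
python3 -c "
from h import *
go([.525,-.0716,.19],None)"
```

```text
clk 5.7 p [0.4341 0.1125 0.0629] yaw_y 54.87 tilt [ 0.0023  0.001  -1.    ] F [1.27 1.8  7.36] w 22.4 j7 0.13
  units [-6.014 -3.266 -4.236]
```

arm_command --pt "0 0 -0.05 0 0 0 10" --pt "0 0 -0.3 0 0 0 10" --pt "0 0 -0.6 0 0 0 10" --pt "0 0 -0.6 0 0 0 10" --pt "0 0 -0.6 0 0 0 10" --pt "0 0 -0.6 0 0 0 10" --pt "0 0 -0.6 0 0 0 10" --pt "0 0 -0.6 0 0 0 10" --pt "0 0 -0.3 0 0 0 10" --pt "0 0 0 0 0 0 10" --pt "0 0 0 0 0 0 10"

```text
clock: 6.62
ee_pos: [0.4328, 0.1114, 0.1895]
eef_rot: [0.0, 0.302, 0.953, -0.0]
ft_force: [0.6, -0.5, -0.8]
gripper_width: 0.262
```

arm_command --pt "-0.2 -0.1 0 0 0 0 10" --pt "-0.6 -0.33 0 0 0 0 10" --pt "-0.6 -0.33 0 0 0 0 10" --pt "-0.6 -0.33 0 0 0 0 10" --pt "-0.6 -0.33 0 0 0 0 10" --pt "-0.6 -0.33 0 0 0 0 10" --pt "-0.6 -0.33 0 0 0 0 10" --pt "-0.6 -0.33 0 0 0 0 10" --pt "-0.6 -0.33 0 0 0 0 10" --pt "-0.6 -0.33 0 0 0 0 10" --pt "-0.3 -0.15 0 0 0 0 10" --pt "0 0 0 0 0 0 10"

```text
clock: 7.62
ee_pos: [0.5222, -0.0717, 0.1882]
eef_rot: [-0.001, 0.304, 0.953, -0.0]
ft_force: [0.3, -0.0, -0.4]
gripper_width: 0.259
```

```bash
python3 - <<'E'
from h import *
go([.525,-.0716,.1135])
f=grab_frame("scene"); save("carry",cv2.resize(f["img"][130:260,240:380],None,fx=5,fy=4.6,interpolation=cv2.INTER_CUBIC)); C=cloud(f)
s=bot.state()["ee_pos"]
d=C-s; m=(np.hypot(d[...,0],d[...,1])<.03)&(d[...,2]<-.02)&(d[...,2]>-.075)
p=C[m]; print(len(p),p.min(0),p.max(0),p.mean(0))
for lo in np.arange(-.07,-.005,.01):
    k=p[(p[:,2]-s[2]>lo)&(p[:,2]-s[2]<lo+.01)]
    if len(k): print(round(lo,3),len(k),k.min(0)[:2].round(4),k.max(0)[:2].round(4),k.mean(0)[:2].round(4))
E
```

```text
clk 7.62 p [ 0.5222 -0.0717  0.1882] yaw_y 54.65 tilt [-0.0019  0.     -1.    ] F [ 0.29 -0.01 -0.45] w 22.1 j7 0.72
  units [-0.076  0.06   2.49 ]
124 [ 0.5044431  -0.08218027  0.12820172] [ 0.53753398 -0.05120642  0.16839822] [ 0.51816341 -0.06204041  0.14908547]
-0.07 1 [ 0.5126 -0.0666] [ 0.5126 -0.0666] [ 0.5126 -0.0666]
-0.06 25 [ 0.5072 -0.0797] [ 0.5344 -0.0524] [ 0.5181 -0.0617]
-0.05 33 [ 0.5075 -0.0822] [ 0.5342 -0.0536] [ 0.5183 -0.0617]
-0.04 33 [ 0.5066 -0.0785] [ 0.5375 -0.0512] [ 0.5174 -0.0628]
-0.03 32 [ 0.5044 -0.0759] [ 0.5371 -0.0541] [ 0.519  -0.0618]
```

View pics/carry.png

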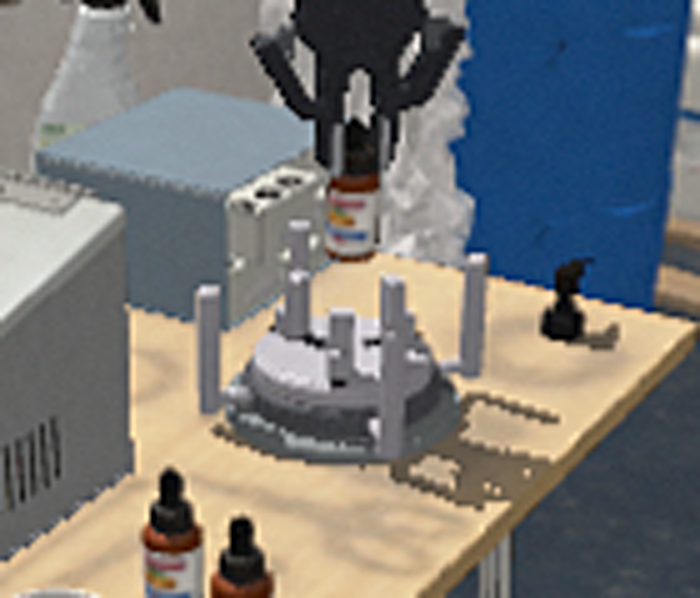

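The bottle hangs upright at crop (353,215), straight above the open jaws. I'll lower it.

arm_command --pt "-0.04 0.03 0.3 0 0 0 10" --pt "0 0 0.3 0 0 0 10" --pt "0 0 0.3 0 0 0 10" --pt "0 0 0.3 0 0 0 10" --pt "0 0 0.3 0 0 0 10" --pt "0 0 0.3 0 0 0 10" --pt "0 0 0.3 0 0 0 10" --pt "0 0 0.15 0 0 0 10" --pt "0 0 0.1 0 0 0 10" --pt "0 0 0 0 0 0 10" --pt "0 0 0 0 0 0 10"

```text
clock: 8.58
ee_pos: [0.5239, -0.069, 0.1192]
eef_rot: [0.0, 0.302, 0.953, 0.0]
ft_force: [1.0, 0.3, 0.1]
gripper_width: 0.258
```

```bash
python3 -c "
from h import *
go([.525,-.0716,.113])"
```

```text
clk 8.58 p [ 0.5239 -0.069   0.1192] yaw_y 54.87 tilt [ 3.e-04  0.e+00 -1.e+00] F [1.05 0.3  0.05] w 22.0 j7 0.65
  units [-0.081 -0.05   0.207]
```

arm_command --pt "-0.06 -0.03 0.06 0 0 0 10" --pt "0 0 0.06 0 0 0 10" --pt "0 0 0.04 0 0 0 10" --pt "0 0 0 0 0 0 10" --pt "0 0 0 0 0 0 10"

```text
clock: 9.0
ee_pos: [0.5246, -0.0708, 0.1143]
eef_rot: [-0.0, 0.302, 0.953, -0.0]
ft_force: [0.8, -0.3, -0.4]
gripper_width: 0.261
```

arm_command --pt "0 0 0.03 0 0 0 10" --pt "0 0 0.03 0 0 0 10" --pt "0 0 0 0 0 0 10"

```text
clock: 9.25
ee_pos: [0.5251, -0.0707, 0.1129]
eef_rot: [0.0, 0.302, 0.953, 0.0]
ft_force: [-0.5, 0.9, 4.3]
gripper_width: 0.255
```

The bottle is on the seat, with 4 N at TCP z 0.113 as expected. I'll release it and lift off.

arm_command --pt "0 0 0 0 0 0 25" --pt "0 0 0 0 0 0 30" --pt "0 0 0 0 0 0 38" --pt "0 0 0 0 0 0 45" --pt "0 0 0 0 0 0 45" --pt "0 0 -0.2 0 0 0 45" --pt "0 0 -0.4 0 0 0 45" --pt "0 0 -0.6 0 0 0 45" --pt "0 0 -0.6 0 0 0 45" --pt "0 0 -0.6 0 0 0 45" --pt "0 0 -0.3 0 0 0 45" --pt "0 0 0 0 0 0 45"

```text
clock: 10.25
ee_pos: [0.5263, -0.0707, 0.1963]
eef_rot: [0.002, 0.302, 0.953, 0.0]
ft_force: [0.4, -0.0, -0.4]
gripper_width: 0.526
```

```bash
python3 - <<'E'
from h import *
go([.4498,-.0189,.19])
f=grab_frame("scene"); save("placed",cv2.resize(f["img"][150:250,260:360],None,fx=5,fy=5,interpolation=cv2.INTER_CUBIC)); C=cloud(f)
m=(np.hypot(C[...,0]-.525,C[...,1]+.0716)<.03)&(C[...,2]>.102)&(C[...,2]<.112); print(C[m].mean(0),m.sum())
m=(np.hypot(C[...,0]-.525,C[...,1]+.0716)<.03)&(C[...,2]>.13)&(C[...,2]<.155); print(C[m].mean(0),C[m].max(0),m.sum())
E
```

```text
clk 10.25 p [ 0.5263 -0.0707  0.1963] yaw_y 54.86 tilt [ 4.8e-03 -9.0e-04 -1.0e+00] F [ 0.45 -0.02 -0.45] w 44.9 j7 0.73
  units [ 3.079 -0.054  0.198]
[ 0.52149171 -0.0621333   0.10728257] 33
[ 0.52621303 -0.0667732   0.1423675 ] [ 0.53322203 -0.06230349  0.15420635] 27
```

View pics/placed.png

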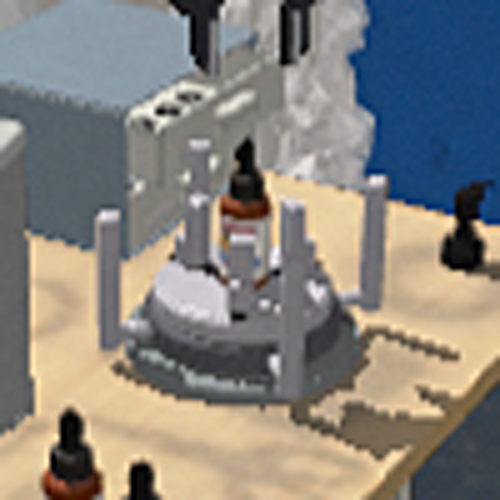

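The bottle (245,215) stands upright between the open jaws. The nearest post, at crop (292,290), is the one I'll straddle and push.

arm_command --pt "0.6 -0.01 0 0 0 0 32" --pt "0.6 -0.01 0 0 0 0 32" --pt "0.6 -0.01 0 0 0 0 32" --pt "0.6 -0.01 0 0 0 0 32" --pt "0.6 -0.01 0 0 0 0 32" --pt "0.08 0 0 0 0 0 32" --pt "0 0 0 0 0 0 32" --pt "0 0 0.5 0 0 0 32" --pt "0 0 0.5 0 0 0 32" --pt "0 0 0.5 0 0 0 32" --pt "0 0 0 0 0 0 32" --pt "0 0 0 0 0 0 32"

```text
clock: 11.3
ee_pos: [0.4482, -0.0192, 0.1479]
eef_rot: [-0.001, 0.302, 0.953, 0.0]
ft_force: [0.3, 0.8, 0.3]
gripper_width: 0.375
```

```bash
python3 - <<'E'
from h import *
go([.4498,-.0189,.072])
E
```

```text
clk 11.3 p [ 0.4482 -0.0192  0.1479] yaw_y 54.84 tilt [-1.9e-03  8.0e-04 -1.0e+00] F [0.27 0.77 0.32] w 32.1 j7 0.61
  units [-0.042  0.039  2.528]
```

arm_command --pt "-0.04 0.04 0.3 0 0 0 32" --pt "0 0 0.4 0 0 0 32" --pt "0 0 0.4 0 0 0 32" --pt "0 0 0.4 0 0 0 32" --pt "0 0 0.4 0 0 0 32" --pt "0 0 0.4 0 0 0 32" --pt "0 0 0.2 0 0 0 32" --pt "0 0 0 0 0 0 32" --pt "0 0 0 0 0 0 32"

```text
clock: 12.05
ee_pos: [0.4497, -0.0183, 0.0732]
eef_rot: [-0.0, 0.302, 0.953, -0.0]
ft_force: [-0.1, -0.1, 0.9]
gripper_width: 0.375
```

```bash
python3 - <<'E'
from h import *
go([.4498,-.0189,.072])
E
```

```text
clk 12.05 p [ 0.4497 -0.0183  0.0732] yaw_y 54.9 tilt [-8.e-04  2.e-04 -1.e+00] F [-0.09 -0.15  0.86] w 32.1 j7 0.48
  units [-0.014 -0.014  0.038]
```

arm_command --pt "-0.005 0.13 0 0 0 2.5 32" --pt "-0.005 0.13 0 0 0 2.5 32" --pt "-0.01 0.21 0 0 0 4 32" --pt "-0.01 0.21 0 0 0 4 32" --pt "-0.01 0.21 0 0 0 4 32" --pt "-0.01 0.21 0 0 0 4 32" --pt "-0.01 0.21 0 0 0 4 32" --pt "-0.01 0.21 0 0 0 4 32" --pt "0 0 0 0 0 0 32"

```text
clock: 12.8
ee_pos: [0.4839, 0.0106, 0.0738]
eef_rot: [-0.001, 0.532, 0.847, -0.001]
ft_force: [-3.6, 0.3, 0.1]
gripper_width: 0.372
```

```bash
cat >> h.py <<'E'
def ringst():
    s=bot.state(); R=Rt(s); p=s["ee_pos"]-[.525,-.0716,0]; th=np.arctan2(p[1],p[0])
    yaw=np.arctan2(R[1,1],R[0,1]); F=s["ft_force"]
    print("clk",round(s["clock"],2),"r",np.hypot(p[0],p[1]).round(4),"th",np.degrees(th).round(1),"yaw+90",np.degrees(yaw).round(1)+90,"z",p[2].round(4),"Ftool",(R.T@F).round(2),"j",s["joint_pos"].round(2),"w",round(s["gripper_width"]*85.4,1))
E
python3 -c "
from h import *
ringst()"
```

```text
clk 12.8 r 0.0919 th 116.6 yaw+90 115.7 z 0.0738 Ftool [ 1.82 -3.14 -0.11] j [ 0.27  0.44 -0.51  2.1   0.34  0.68 -0.02] w 31.8
```

arm_command --pt "-0.01 0.21 0 0 0 4 32" --pt "-0.01 0.21 0 0 0 4 32" --pt "-0.01 0.21 0 0 0 4 32" --pt "-0.01 0.21 0 0 0 4 32" --pt "-0.01 0.21 0 0 0 4 32" --pt "-0.01 0.21 0 0 0 4 32" --pt "-0.01 0.21 0 0 0 4 32" --pt "-0.01 0.21 0 0 0 4 32"

```text
clock: 13.47
ee_pos: [0.5316, 0.0207, 0.0734]
eef_rot: [-0.002, 0.744, 0.668, -0.001]
ft_force: [-7.9, 6.5, 1.9]
gripper_width: 0.372
```

```bash
python3 -c "
from h import *
ringst()"
```

```text
clk 13.47 r 0.0925 th 85.9 yaw+90 83.9 z 0.0734 Ftool [ 5.65 -8.57 -1.9 ] j [ 0.14  0.48 -0.36  2.    0.25  0.7  -0.49] w 31.8
```

arm_command --pt "0 0.15 0 0 0 3 32" --pt "-0.005 0.15 0 0 0 3 32" --pt "-0.005 0.15 0 0 0 2.5 32" --pt "-0.005 0.15 0 0 0 2.5 32" --pt "-0.005 0.15 0 0 0 2.5 32" --pt "-0.005 0.15 0 0 0 2.5 32" --pt "0 0 0 0 0 0 32"

```text
clock: 14.05
ee_pos: [0.5595, 0.0145, 0.0737]
eef_rot: [-0.002, 0.829, 0.559, 0.001]
ft_force: [-2.8, 5.6, -0.7]
gripper_width: 0.377
```

```bash
python3 -c "
from h import *
ringst()"
```

```text
clk 14.05 r 0.0927 th 68.1 yaw+90 68.0 z 0.0737 Ftool [ 4.13 -4.68  0.71] j [ 0.09  0.51 -0.29  1.94  0.21  0.72 -0.7 ] w 32.2
```

arm_command --pt "0.03 0.1 0 0 0 2 32" --pt "0 0.1 0 0 0 2 32" --pt "0 0.1 0 0 0 2 32" --pt "0 0.1 0 0 0 2 32" --pt "0 0.1 0 0 0 2 32" --pt "0 0 0 0 0 0 32"

```text
clock: 14.55
ee_pos: [0.5733, 0.0078, 0.0737]
eef_rot: [-0.001, 0.875, 0.484, 0.0]
ft_force: [-1.4, 5.1, -0.7]
gripper_width: 0.373
```

```bash
python3 -c "
from h import *
ringst()"
```

```text
clk 14.55 r 0.0929 th 58.7 yaw+90 58.0 z 0.0737 Ftool [ 3.63 -3.87  0.67] j [ 0.07  0.52 -0.24  1.91  0.18  0.73 -0.84] w 31.8
```

arm_command --pt "0 0.053 0 0 0 1 32" --pt "0 0.053 0 0 0 1 32" --pt "0 0.053 0 0 0 1 32" --pt "0 0.053 0 0 0 1 32"

```text
clock: 14.88
ee_pos: [0.5781, 0.0047, 0.0737]
eef_rot: [-0.002, 0.891, 0.454, 0.0]
ft_force: [-4.4, 5.9, 0.5]
gripper_width: 0.376
```

```bash
python3 -c "
from h import *
ringst()"
```

```text
clk 14.88 r 0.0929 th 55.2 yaw+90 54.0 z 0.0737 Ftool [ 2.2  -7.03 -0.46] j [ 0.06  0.53 -0.23  1.9   0.16  0.73 -0.89] w 32.1
```

arm_command --pt "0 0.05 0 0 0 1 32" --pt "0 0.05 0 0 0 1 32" --pt "0 0 0 0 0 0 32"

```text
clock: 15.13
ee_pos: [0.5808, 0.0028, 0.0737]
eef_rot: [-0.001, 0.899, 0.439, 0.0]
ft_force: [-2.2, 5.6, -0.6]
gripper_width: 0.379
```

```bash
python3 -c "
from h import *
ringst()"
```

```text
clk 15.13 r 0.093 th 53.1 yaw+90 52.0 z 0.0737 Ftool [ 3.02 -5.2   0.57] j [ 0.06  0.53 -0.22  1.9   0.16  0.73 -0.91] w 32.3
```

arm_command --pt "0 0.05 0 0 0 1 32" --pt "0 0.05 0 0 0 1 32" --pt "0 0.05 0 0 0 1 32"

```text
clock: 15.38
ee_pos: [0.5841, 0.0002, 0.0737]
eef_rot: [-0.002, 0.91, 0.415, 0.0]
ft_force: [-3.9, 6.3, -0.6]
gripper_width: 0.374
```

```bash
python3 -c "
from h import *
ringst()"
```

```text
clk 15.38 r 0.093 th 50.5 yaw+90 49.0 z 0.0737 Ftool [ 2.18 -7.03  0.58] j [ 0.05  0.53 -0.2   1.89  0.15  0.74 -0.95] w 31.9
```

arm_command --pt "0 0.05 0 0 0 1 32" --pt "0 0.05 0 0 0 1 32"

```text
clock: 15.55
ee_pos: [0.5863, -0.0018, 0.0736]
eef_rot: [-0.002, 0.917, 0.399, 0.0]
ft_force: [-3.2, 5.2, 0.1]
gripper_width: 0.375
```

```bash
python3 -c "
from h import *
ringst()"
```

```text
clk 15.55 r 0.0929 th 48.7 yaw+90 47.0 z 0.0736 Ftool [ 1.63 -5.89 -0.06] j [ 0.05  0.53 -0.19  1.89  0.14  0.74 -0.98] w 32.0
```

arm_command --pt "0 0.05 0 0 0 1 32" --pt "0 0.05 0 0 0 1 32" --pt "0 0.05 0 0 0 1 32"

```text
clock: 15.8
ee_pos: [0.5897, -0.0048, 0.0737]
eef_rot: [-0.002, 0.927, 0.375, 0.0]
ft_force: [-2.7, 6.3, -0.5]
gripper_width: 0.378
```

```bash
python3 -c "
from h import *
ringst()"
```

```text
clk 15.8 r 0.093 th 45.9 yaw+90 44.0 z 0.0737 Ftool [ 2.45 -6.44  0.54] j [ 0.04  0.54 -0.18  1.88  0.13  0.74 -1.01] w 32.3
```

arm_command --pt "0 0.05 0 0 0 1 32" --pt "0 0.05 0 0 0 1 32" --pt "0 0.05 0 0 0 1 32"

```text
clock: 16.05
ee_pos: [0.5929, -0.008, 0.0737]
eef_rot: [-0.002, 0.937, 0.351, 0.0]
ft_force: [-2.3, 6.6, -1.2]
gripper_width: 0.377
```

```bash
python3 -c "
from h import *
ringst()"
```

```text
clk 16.05 r 0.093 th 43.1 yaw+90 41.1 z 0.0737 Ftool [ 2.6  -6.53  1.21] j [ 0.04  0.54 -0.17  1.87  0.12  0.74 -1.05] w 32.2
```

arm_command --pt "0 0.05 0 0 0 1 32" --pt "0 0.05 0 0 0 1 32" --pt "0 0.05 0 0 0 1 32"

```text
clock: 16.3
ee_pos: [0.5959, -0.0114, 0.0737]
eef_rot: [-0.002, 0.945, 0.326, 0.0]
ft_force: [-2.6, 6.2, -0.8]
gripper_width: 0.377
```

```bash
python3 -c "
from h import *
ringst()"
```

```text
clk 16.3 r 0.093 th 40.4 yaw+90 38.1 z 0.0737 Ftool [ 1.82 -6.46  0.85] j [ 0.03  0.54 -0.15  1.86  0.11  0.74 -1.09] w 32.2
```

arm_command --pt "0 0.05 0 0 0 1 32" --pt "0 0.05 0 0 0 1 32"

```text
clock: 16.47
ee_pos: [0.5977, -0.0137, 0.0737]
eef_rot: [-0.002, 0.951, 0.31, 0.0]
ft_force: [-2.0, 6.5, -1.5]
gripper_width: 0.373
```

```bash
python3 -c "
from h import *
ringst()"
```

```text
clk 16.47 r 0.093 th 38.5 yaw+90 36.1 z 0.0737 Ftool [ 2.2  -6.41  1.56] j [ 0.03  0.54 -0.14  1.86  0.1   0.74 -1.11] w 31.9
```

arm_command --pt "0 0.05 0 0 0 0.8 32" --pt "0 0.05 0 0 0 0.8 32" --pt "0 0.05 0 0 0 0.8 32"

```text
clock: 16.72
ee_pos: [0.5997, -0.0162, 0.0736]
eef_rot: [-0.002, 0.957, 0.29, -0.0]
ft_force: [-5.0, 11.0, 0.4]
gripper_width: 0.375
```

```bash
python3 -c "
from h import *
ringst()"
```

```text
clk 16.72 r 0.093 th 36.6 yaw+90 33.7 z 0.0736 Ftool [  1.93 -11.92  -0.29] j [ 0.03  0.55 -0.13  1.85  0.1   0.75 -1.14] w 32.0
```

arm_command --pt "0 0.05 0 0 0 0.8 32" --pt "0 0.05 0 0 0 0.8 32"

```text
clock: 16.88
ee_pos: [0.6007, -0.0178, 0.0735]
eef_rot: [-0.003, 0.961, 0.277, -0.001]
ft_force: [-6.9, 11.3, 1.7]
gripper_width: 0.377
```

```bash
python3 -c "
from h import *
ringst()"
```

```text
clk 16.88 r 0.0929 th 35.4 yaw+90 32.2 z 0.0735 Ftool [  0.21 -13.24  -1.66] j [ 0.03  0.55 -0.13  1.85  0.09  0.75 -1.16] w 32.2
```

arm_command --pt "0 0.05 0 0 0 0.8 32" --pt "0 0.05 0 0 0 0.8 32"

```text
clock: 17.05
ee_pos: [0.6017, -0.0193, 0.0735]
eef_rot: [-0.004, 0.965, 0.264, -0.001]
ft_force: [-8.3, 13.7, 4.1]
gripper_width: 0.369
```

```bash
python3 -c "
from h import *
ringst()"
```

```text
clk 17.05 r 0.0928 th 34.3 yaw+90 30.6 z 0.0735 Ftool [ -0.22 -16.06  -3.96] j [ 0.02  0.55 -0.12  1.85  0.08  0.75 -1.18] w 31.6
```

My batched steps took the push to 16 N. That is above the 10–13 N I aimed for but below the 20 N breaking point. I'll back off at once.

arm_command --pt "0 -0.12 0 0 0 0 32" --pt "0 -0.12 0 0 0 0 32" --pt "0 -0.06 0 0 0 0 32" --pt "0 0 0 0 0 0 32" --pt "0 0 0 0 0 0 32"

```text
clock: 17.47
ee_pos: [0.5997, -0.0174, 0.0739]
eef_rot: [-0.0, 0.965, 0.261, 0.0]
ft_force: [-1.9, 2.9, 1.3]
gripper_width: 0.372
```

```bash
python3 -c "
from h import *
ringst(); go([.603,-.02,.2])"
```

```text
clk 17.47 r 0.0923 th 36.0 yaw+90 30.299999999999997 z 0.0739 Ftool [-0.21 -3.48 -1.25] j [ 0.01  0.54 -0.12  1.86  0.09  0.74 -1.19] w 31.8
clk 17.47 p [ 0.5997 -0.0174  0.0739] yaw_y -59.7 tilt [ 8.e-04  7.e-04 -1.e+00] F [-1.94  2.9   1.25] w 31.8 j7 -1.19
  units [ 0.056  0.13  -4.202]
```

arm_command --pt "0 -0.1 0 0 0 0 32" --pt "0 -0.1 0 0 0 0 32" --pt "0 0 0 0 0 0 32" --pt "0 0 0 0 0 0 32"

```text
clock: 17.8
ee_pos: [0.5964, -0.0129, 0.0735]
eef_rot: [0.0, 0.965, 0.261, 0.0]
ft_force: [-0.2, -1.0, 0.1]
gripper_width: 0.372
```

```bash
python3 - <<'E'
from h import *
ringst()
f=grab_frame("scene"); C=cloud(f); save("tight",cv2.resize(f["img"][150:250,260:360],None,fx=5,fy=5,interpolation=cv2.INTER_CUBIC))
E
```

```text
clk 17.8 r 0.0924 th 39.4 yaw+90 30.299999999999997 z 0.0735 Ftool [-0.7   0.71 -0.11] j [ 0.    0.54 -0.12  1.87  0.09  0.74 -1.2 ] w 31.8
```

View pics/tight.png

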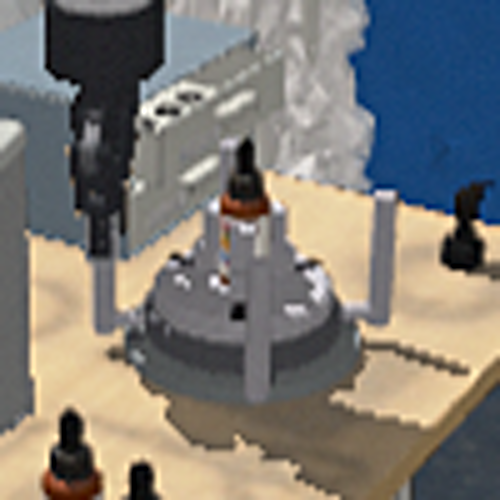

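The jaws are now closed round the upright bottle, with the straddled post at crop (105,290). The fingers touch nothing. A gentle re-push to about 9 N will confirm the ring holds.

arm_command --pt "0 0.1 0 0 0 0 32" --pt "0 0.1 0 0 0 0 32" --pt "0 0.1 0 0 0 0 32" --pt "0 0 0 0 0 0 32" --pt "0 0 0 0 0 0 32"

```text
clock: 18.27
ee_pos: [0.5998, -0.0181, 0.0734]
eef_rot: [-0.002, 0.965, 0.262, -0.001]
ft_force: [-4.0, 6.2, 3.1]
gripper_width: 0.371
```

```bash
python3 - <<'E'
from h import *
ringst()
E
```

```text
clk 18.27 r 0.092 th 35.6 yaw+90 30.4 z 0.0734 Ftool [-0.29 -7.41 -3.08] j [ 0.02  0.55 -0.12  1.85  0.09  0.75 -1.19] w 31.7
```

The ring holds: 7.4 N moved the tip only 0.6 mm, where a free ring would have turned. I'll centre the fingers on the post and withdraw upward.

arm_command --pt "0 -0.12 0 0 0 0 32" --pt "0 -0.12 0 0 0 0 32" --pt "0 -0.12 0 0 0 0 32" --pt "0 0 0 0 0 0 32" --pt "0 0 -0.3 0 0 0 32" --pt "0 0 -0.6 0 0 0 32" --pt "0 0 -0.6 0 0 0 32" --pt "0 0 -0.8 0 0 0 32" --pt "0 0 -0.8 0 0 0 32" --pt "0 0 -0.8 0 0 0 32" --pt "0 0 -0.8 0 0 0 32" --pt "0 0 0 0 0 0 32"

```text
clock: 19.27
ee_pos: [0.5985, -0.0114, 0.2206]
eef_rot: [0.001, 0.965, 0.261, 0.005]
ft_force: [0.8, -0.6, 0.1]
gripper_width: 0.377
```

arm_command --pt "0.6 -0.6 -0.3 0 0 0 32" --pt "0.6 -0.6 -0.3 0 0 0 32" --pt "0.6 -0.6 -0.3 0 0 0 32" --pt "0.6 -0.6 0 0 0 0 32" --pt "0 -0.6 0 0 0 0 32" --pt "0 -0.6 0 0 0 0 32" --pt "0 0 0 0 0 0 32" --pt "0 0 0 0 0 0 32" --pt "0 0 0 0 0 0 32"

```text
clock: 20.02
ee_pos: [0.6036, 0.1171, 0.2416]
eef_rot: [0.0, 0.965, 0.26, 0.0]
ft_force: [-1.1, 0.1, -0.4]
gripper_width: 0.379
```

```bash
python3 - <<'E'
from h import *
go(None)
f=grab_frame("scene"); save("fin_s",cv2.resize(f["img"][150:250,260:360],None,fx=5,fy=5,interpolation=cv2.INTER_CUBIC)); C=cloud(f)
m=(np.hypot(C[...,0]-.525,C[...,1]+.0716)<.02)&(C[...,2]>.128)&(C[...,2]<.155); print("bulb",C[m].mean(0),C[m].max(0))
f=grab_frame("top"); C=cloud(f); save("fin_t",cv2.resize(f["img"][140:300,220:440],None,fx=3.6,fy=3.6,interpolation=cv2.INTER_CUBIC))
m=(np.hypot(C[...,0]-.525,C[...,1]+.0716)<.02)&(C[...,2]>.14)&(C[...,2]<.158); print("bulb top",C[m].mean(0),C[m].max(0),m.sum())
E
```

```text
clk 20.02 p [0.6036 0.1171 0.2416] yaw_y -59.8 tilt [ 4.e-04 -9.e-04 -1.e+00] F [-1.09  0.06 -0.4 ] w 32.3 j7 -1.4
bulb [ 0.52678837 -0.06812166  0.13898021] [ 0.53337123 -0.0607125   0.15208927]<stdin>:6: RuntimeWarning: Mean of empty slice.
  ret = um.true_divide(
Traceback (most recent call last):
ValueError: zero-size array to reduction operation maximum which has no identity
```

View pics/fin_t.png

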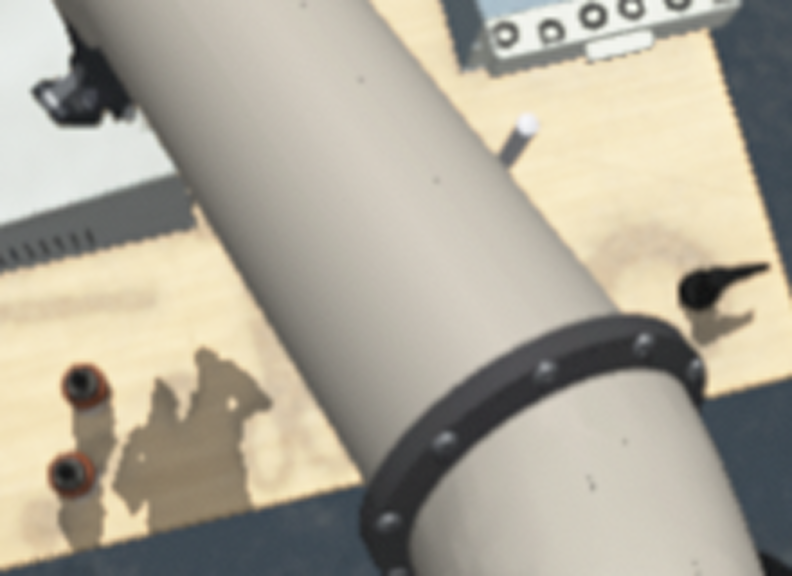

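The arm hides the chuck in the top view. Pump and neighbouring bottles have not moved. The scene view should show the clamped bottle.

View pics/fin_s.png

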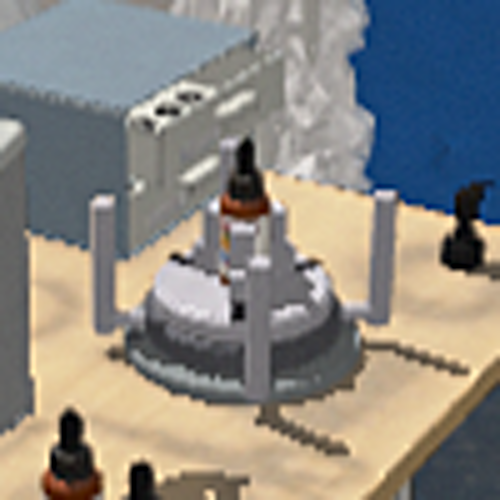

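The bottle (245,200) stands upright and intact with the jaws closed on it. The posts are where I left them and the gripper is clear.

```bash
python3 -c "
from bench import bot
print(bot.hand_in())"
```

```text
the job is handed in; nothing more can be done
None
```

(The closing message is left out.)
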